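# Sort left-hand and right-hand drawer runners

### The job

Two plywood drawer runners, one left-hand and one right-hand, are mixed up with other bits on the joiner's bench: put the left-hand one in the wooden bin on the robot's left and the right-hand one in the wooden bin on the robot's right, each lying on its base flat on the bin's floor. With the dark stop block at the end pointing away from you, a left-hand runner has its tall fence along the left edge, a right-hand one along the right edge; the runner with its fence down the middle and the plain strip have no hand and are no part of this job.

Things in the scene. Friction and masses are not known exactly. Their poses are not given: they have to be found in the camera images.
- left_runner_fence (a point): Loose plywood left-hand runner, 90 g, base down, any yaw. Base 110 x 52 x 9 mm; fence 12 mm thick along one long edge, top 52 mm up; dark wood stop block (20 mm long, 25 mm high) at one end. Point: middle of fence, 30.5 mm above underside; pinch fence here from above, fingertips over 9 mm above underside (one is over the base). x: along fence to stop end; z up; base spans 46 mm to -y, 6 mm opposite.
- right_runner_fence (a point): Loose plywood right-hand runner, 90 g, base down, any yaw. Base 110 x 52 x 9 mm; fence 12 mm thick along one long edge, top 52 mm up; dark wood stop block (20 mm long, 25 mm high) at one end. Point: middle of fence, 30.5 mm above underside; pinch fence here from above, fingertips over 9 mm above underside (one is over the base). x: along fence to stop end; z up; base spans 46 mm to +y, 6 mm opposite.
- left_bin_in (a point): Fixed open wooden bin on the robot's left (+y) for the left-hand runner. Outside 212 (x) x 172 (y) mm, 50 mm high; walls and floor 6 mm; inside 200 x 160 mm. Point: centre of the inner floor, 6 mm above the bench, 44 mm below the rim. x along its long side, z up; turned by up to 15 degrees.
- right_bin_in (a point): Fixed open wooden bin on the robot's right (-y) for the right-hand runner. Outside 212 (x) x 172 (y) mm, 50 mm high; walls and floor 6 mm; inside 200 x 160 mm. Point: centre of the inner floor, 6 mm above the bench, 44 mm below the rim. x along its long side, z up; turned by up to 15 degrees.
Things that resemble listed ones, but are neither listed nor needed, are in the scene too. What is shaped like the part that bears right_runner_fence but purple is not meant.

How it is judged:
By the outcome, as a careful person would: the job done as asked, in the order asked, and still so for the second after the job is handed in, with the robot touching nothing.
It also fails if it takes over 58 s, if anything falls off the work surface, if the arm or the gripper's body presses on something with over 40 N, if the wrist force passes 120 N, or if a joint passes its speed limit or range.

### The arm

A 6-joint arm with a two-finger parallel gripper is mounted at the origin on the work surface. World frame = base frame: x ahead of the robot, y to its left, z up, the work surface at z = 0. Lengths are in m, angles in degrees, forces in N, time in s.
With the tool pointing down it reaches from about 0.375 to 0.9 m from the base axis. Payload 3.1 kg.
Tool frame: the origin (TCP) lies at the very end of the fingers, on their centre line; the grasp point (between the pads) lies 19 mm behind it; z points along the fingers, x is the direction in which the jaws open and shut, and the axes are right-handed (so a half turn about z gives the same grasp; the last joint's range is limited). The gripper opens to 87 mm and grips with 3 to 60 N. Pads are 19 mm wide; open, the fingers measure 117 mm over their backs; the gripper's body (75 mm by 190 mm) begins 51 mm behind the grasp point.
Start: joints at [55.376, 30.224, 82.088, -0, 67.689, -10.227], TCP at [0.258, 0.569, 0.196] pointing down, gripper open.
Joint ranges: [-176.69, 176.69], [-43.24, 126.21], [12.49, 139.97], [-82, 262], [0, 151.66], [-163.58, 163.58]. Speed limits (degrees/s): [159.86, 159.86, 180, 180, 180, 180].

### API

Orientations are given as a 3x3 rotation matrix whose columns are the frame's x, y, z axes.
In Python, from rig import read_state, capture, bot gives the robot as it stands.
- The arm moves only by the shell command python3 -m crank 'ROWS' [OPENING]. ROWS is JSON, a list of rows, each a list of 2 entries, a list of its own where there are three numbers: the shift along the tool's x, y, z in cm, then the turn, a rotation vector about the tool's x, y, z in rad. In form: [[[dx, dy, dz], [wx, wy, wz]], ...]. A call has 1 to 12 rows; each row shifts and turns the commanded pose from where the row before left it, along the tool's axes as they then stand; what a row does not reach is not made up. A row lasts 1/10 s, in which the tool goes at most 50 mm and 8.59 degrees, less where a joint would pass 70% of its speed; a pose out of reach is approached as far as the arm can. A call with a gripper value outside its range is refused whole. OPENING is the closure, from -1 (fully open) to 1 (shut), set as the call begins (- or left out, the last holds). The fingers move at their own pace and stop on an object; the grip force is fixed at half the most. Time passes only in rows, so rows that do not move let the fingers close. It gives the time, the measured TCP pose, the force and the opening at its end, in the units of the state.
- read_state(): the state, without advancing time (a new reading comes with each control period).
- capture(name): name is "side" or "top"; returns a dict with "pixels" (400x640x3 uint8, red, green, blue), "camera_matrix" (3x3 intrinsics, pixels), "dist" ([k1, k2, p1, p2, k3] as OpenCV has them; the pictures are not rectified), "R" (3x3) and "t" (3): a world point X has camera coordinates R X + t. Camera axes: x right, y down, z forward; pixel columns grow to the right and rows downward; lengths in m; the calibration is good to about 2 mm. A picture is of the moment at which its call begins. There is no depth.
- bot.hand_in(): hands the job in, once; it reports no verdict.
The state is a dict: "time_s": time; "joint_positions": joint angles; "qvel": joint speeds; "tau": joint torques, N m; "position": TCP position; "tcp_rot": TCP orientation; "force": force on the tool from outside, world axes, zero at the start; "moment": the same for the moment, N m; "opening": opening from 0.0 (shut) to 1.0 (fully open).
Only numpy, scipy, OpenCV 4.12 (cv2) and the standard library are available. Lean on these libraries where they do the work, as an engineer would, in place of code of your own. Each camera call takes 0.05 s, during which the arm holds its last target.

## Working session

There is one attempt and no reset: what is moved stays moved. The work goes in short steps, Python scripts to look and compute and a shell command to move; the robot and the scene stay as the last step left them, time stands still between calls to the robot, and variables do not carry over. Pictures are saved under pics/ and viewed, and the job is handed in when it is done.

```bash
ls; mkdir -p pics
python3 - <<'E'
from rig import read_state, capture, bot
import cv2
for n in("top","side"):
    c=capture(n); cv2.imwrite(f"pics/{n}0.png",cv2.cvtColor(c["pixels"],cv2.COLOR_RGB2BGR))
    print(n,c["camera_matrix"],c["dist"],c["R"],c["t"])
print(read_state())
E
```

```text
pics
top [[443.13233503   0.         317.15115316]
 [  0.         443.13233503 203.21953998]
 [  0.           0.           1.        ]] [-0.11673931  0.          0.          0.          0.        ] [[-0.00697676 -0.99981836 -0.01773639]
 [-0.98666821  0.00976682 -0.16245136]
 [ 0.16259508  0.01636655 -0.98655713]] [0.03118318 0.50645054 1.32797102]
side [[435.810946     0.         317.14708131]
 [  0.         435.810946   200.74200859]
 [  0.           0.           1.        ]] [-0.10771891  0.          0.          0.          0.        ] [[ 0.72895318 -0.68429713 -0.01909715]
 [-0.48317447 -0.49454302 -0.72247466]
 [ 0.48494297  0.53587746 -0.69113361]] [-0.34853892  0.28600643  1.03569656]
{'time_s': 0.1, 'joint_positions': array([ 5.53762468e+01,  3.02735597e+01,  8.21467397e+01,  4.97679256e-04,
        6.76886793e+01, -1.02282360e+01]), 'qvel': array([-0.04217295, -0.11404197, -0.30050167, -0.0251493 ,  0.09937651,
       -0.01025251]), 'tau': array([-2.26274251e-04, -4.40989208e+01, -1.77151036e+01,  6.35006838e-02,
        5.33912249e-02, -4.85682858e-05]), 'position': array([0.25773237, 0.56863679, 0.19548318]), 'tcp_rot': array([[ 4.13035170e-01,  9.10714426e-01, -1.08732114e-03],
       [ 9.10713155e-01, -4.13036457e-01, -1.56062156e-03],
       [-1.87038384e-03, -3.45646071e-04, -9.99998191e-01]]), 'force': array([1.05672292, 0.07211151, 0.11041214]), 'moment': array([-0.00559034, -0.01297651,  0.06372266]), 'opening': 0.9958693571993918}
```

View pics/top0.png

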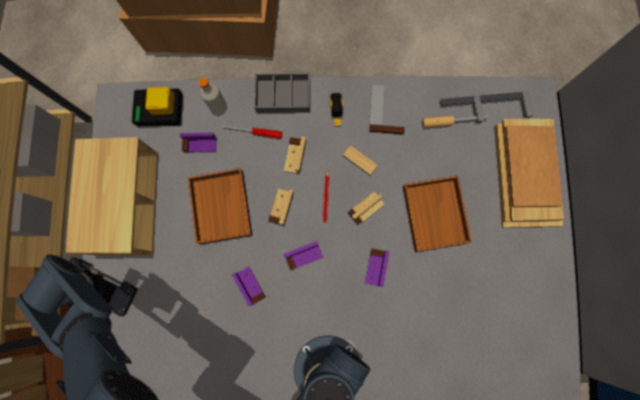

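View pics/side0.png

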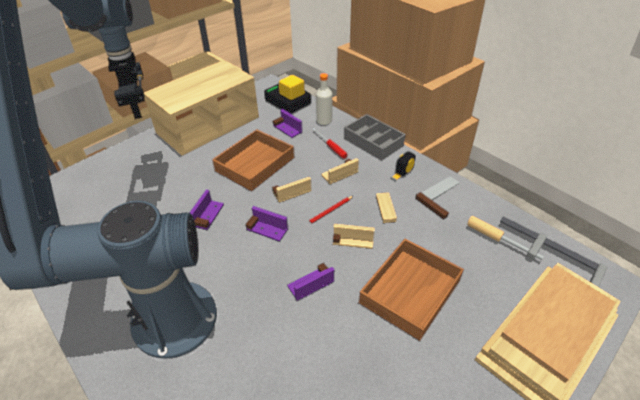

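Run:
```python
import cv2,numpy as np
t=cv2.imread("pics/top0.png")[130:230,260:390]; s=cv2.imread("pics/side0.png")[150:260,260:410]
t=cv2.resize(t,None,fx=6,fy=6,interpolation=cv2.INTER_CUBIC); s=cv2.resize(s,None,fx=5,fy=5,interpolation=cv2.INTER_CUBIC)
cv2.imwrite("pics/tz.png",t[:600,:780]); cv2.imwrite("pics/sz.png",s)
```

```text
(no output)
```

View pics/tz.png

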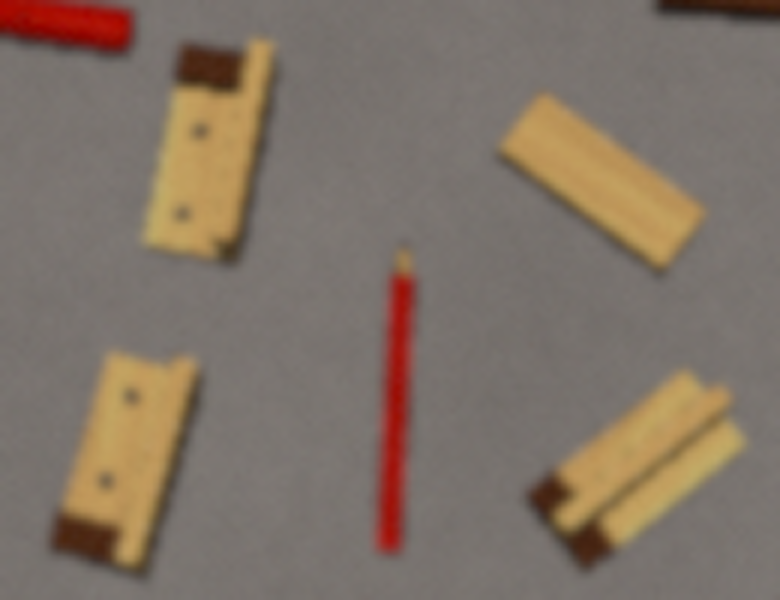

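View pics/sz.png

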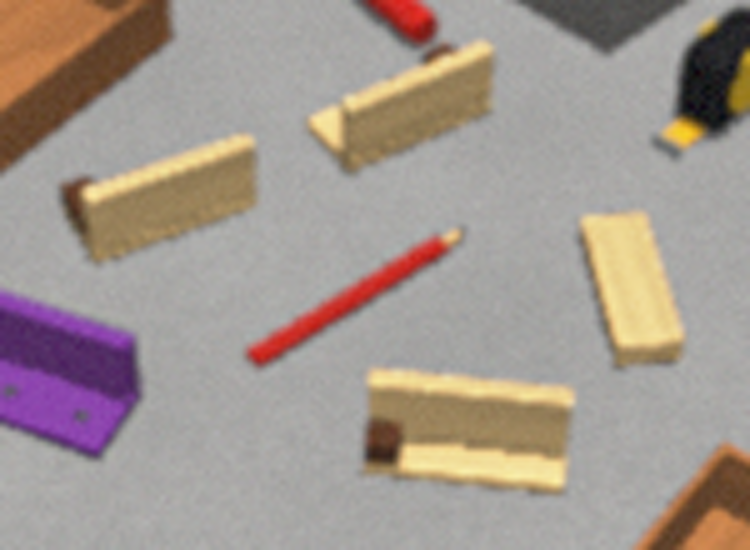

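Run:
```python
import cv2,numpy as np
a=cv2.imread("pics/top0.png"); b=cv2.imread("pics/side0.png")
def z(im,x,y,w,h,n): 
    c=cv2.resize(im[y:y+h,x:x+w],None,fx=10,fy=10,interpolation=cv2.INTER_CUBIC)
    for i in range(0,w,5): cv2.putText(c,str(x+i),(i*10,10),0,.35,(255,255,255),1); cv2.line(c,(i*10+5,12),(i*10+5,18),(255,255,255),1)
    for i in range(0,h,5): cv2.putText(c,str(y+i),(0,i*10+9),0,.35,(255,255,255),1)
    return c
cv2.imwrite("pics/z1.png",np.hstack([z(a,280,132,35,45,0),z(a,262,185,38,45,0)]))
cv2.imwrite("pics/z2.png",np.hstack([z(b,318,154,44,34,0),z(b,270,172,36,34,0)]))
```

```text
(no output)
```

View pics/z1.png

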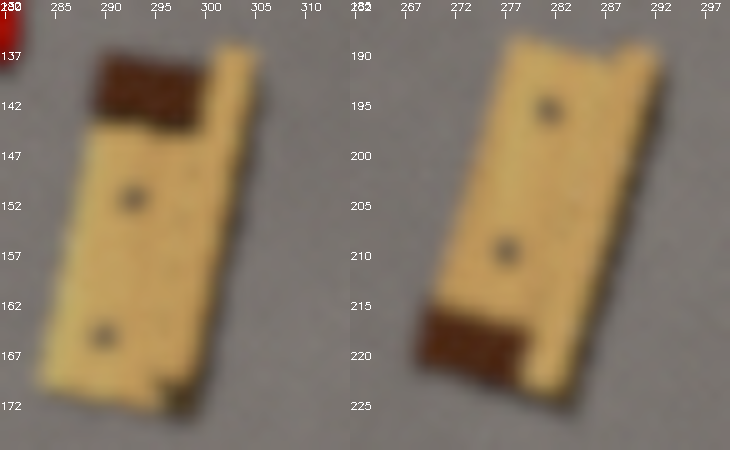

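View pics/z2.png

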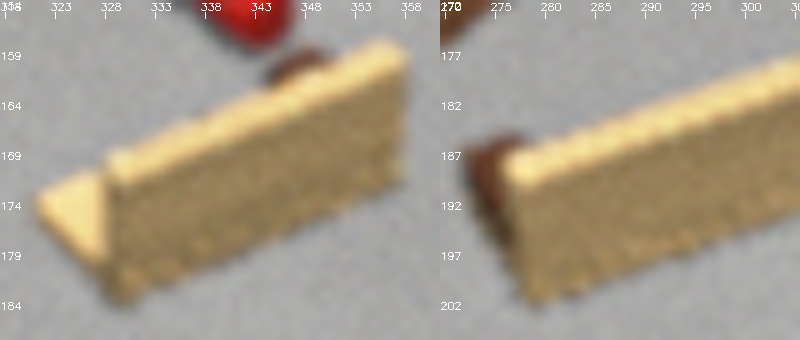

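```bash
cat > h.py <<'E'
import numpy as np,cv2
from rig import capture
def ray(c,uv):
    p=cv2.undistortPoints(np.array(uv,float).reshape(-1,1,2),c["camera_matrix"],c["dist"]).reshape(-1,2)
    d=np.c_[p,np.ones(len(p))]@c["R"]; C=-np.array(c["R"]).T@c["t"]
    return C,d
def onz(c,uv,z):
    C,d=ray(c,uv); return C+d*((z-C[2])/d[:,2])[:,None]
def proj(c,X):
    return cv2.projectPoints(np.array(X,float).reshape(-1,3),cv2.Rodrigues(np.array(c["R"]))[0],np.array(c["t"]),c["camera_matrix"],c["dist"])[0].reshape(-1,2)
E
python3 - <<'E'
from h import *
t=capture("top"); s=capture("side")
np.set_printoptions(precision=4,suppress=True)
print("C",ray(t,[0,0])[0],ray(s,[0,0])[0])
zz=lambda x,y,ox,oy:[(x+.5)/10-.5+ox,(y+.5)/10-.5+oy]
A=[zz(238,45,280,132),zz(178,377,280,132)]
B=[zz(285,42,262,185),zz(195,392,262,185)]
for n,q in(("A",A),("B",B)):
    P=onz(t,q,.052); d=P[0]-P[1]; print(n,P,"len",np.linalg.norm(d),"yaw",np.degrees(np.arctan2(d[1],d[0])),"mid",P.mean(0),"side px",proj(s,P))
AS=[zz(393,50,318,154),zz(112,168,318,154)]; print("A side",AS,onz(s,AS,.052))
BS=[zz(370,60,270,172),zz(80,168,270,172)]
BS=[[309.5,178.3],zz(80,168,270,172)]; print("B side",onz(s,BS,.052))
# bins
im=t["pixels"]; hsv=cv2.cvtColor(im,cv2.COLOR_RGB2HSV)
m=cv2.inRange(hsv,(3,110,50),(15,255,200)); m[:160]=0;m[260:]=0;m[:,:170]=0;m[:,480:]=0
cv2.imwrite("pics/m.png",m)
for cn in cv2.findContours(m,0,2)[0]:
    if cv2.contourArea(cn)<1500: continue
    r=cv2.minAreaRect(cn); b=cv2.boxPoints(r); h=cv2.approxPolyDP(cv2.convexHull(cn),5,True).reshape(-1,2)
    P=onz(t,h,.05); print("bin",h.tolist(),"\n",P, np.linalg.norm(np.diff(P,axis=0,append=P[:1]),axis=1),"\nmean",P.mean(0))
E
```

```text
C [0.284  0.0045 1.3929] [-0.11   -0.6521  0.9158]
A [[0.7203 0.0688 0.052 ]
 [0.6127 0.0876 0.052 ]] len 0.10920690972874003 yaw -9.91685815624446 mid [0.6665 0.0782 0.052 ] side px [[357.4616 158.8025]
 [329.1932 171.2624]]
B [[0.5511 0.1102 0.052 ]
 [0.4426 0.1374 0.052 ]] len 0.1118888504269829 yaw -14.076173236570412 mid [0.4969 0.1238 0.052 ] side px [[309.5363 176.9802]
 [276.2809 189.4707]]
A side [[356.85, 158.55], [328.75, 170.35]] [[0.7199 0.0711 0.052 ]
 [0.6148 0.0917 0.052 ]]
B side [[0.5469 0.1057 0.052 ]
 [0.4484 0.1386 0.052 ]]
bin [[457, 176], [470, 241], [415, 250], [405, 184]] 
 [[ 0.5872 -0.4108  0.05  ]
 [ 0.3837 -0.4396  0.05  ]
 [ 0.3588 -0.2686  0.05  ]
 [ 0.563  -0.2458  0.05  ]] [0.2055 0.1728 0.2054 0.1668] 
mean [ 0.4732 -0.3412  0.05  ]
bin [[239, 168], [251, 234], [196, 242], [188, 178]] 
 [[0.6197 0.2712 0.05  ]
 [0.412  0.2295 0.05  ]
 [0.3882 0.3999 0.05  ]
 [0.5899 0.4332 0.05  ]] [0.2118 0.172  0.2044 0.1648] 
mean [0.5025 0.3335 0.05  ]
```

Run:
```python
import cv2,numpy as np
a=cv2.imread("pics/top0.png")
cv2.imwrite("pics/zb.png",np.hstack([cv2.resize(a[160:255,x:x+80],None,fx=5,fy=5,interpolation=cv2.INTER_CUBIC) for x in(180,397)]))
```

```text
(no output)
```

View pics/zb.png

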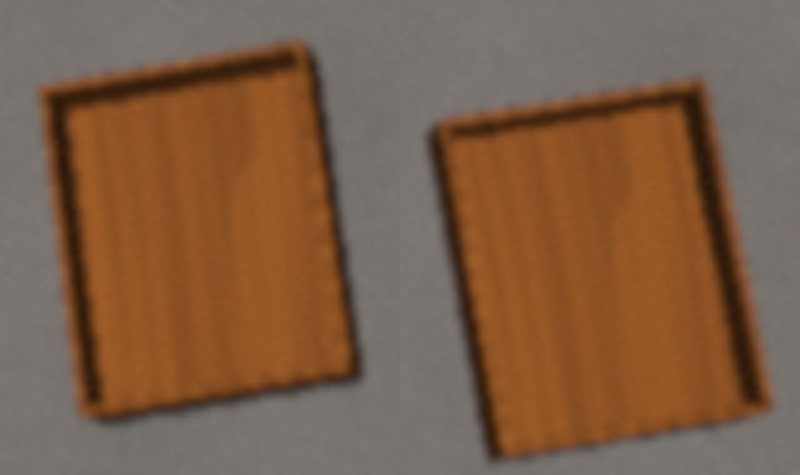

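Left runner is at top px (281,206), with its stop at the near end. Right runner is at (295,155), with its stop at the far end. Both views agree to about 3 mm, and the fence lengths come out at 109 and 112 mm against the stated 110. I'll take the left runner first.

```bash
cat >> h.py <<'E'
def delta(tx,ty,tz,jawyaw):
    from rig import read_state
    s=read_state(); R=np.array(s["tcp_rot"]); d=R.T@(np.array([tx,ty,tz])-s["position"])*100
    y=np.degrees(np.arctan2(R[1,0],R[0,0])); e=(jawyaw-y+90)%180-90
    print("t",s["time_s"],"tcp",s["position"].round(4),"jaw",round(y,1),"open",round(s["opening"],3),"F",s["force"].round(1))
    c,sn=np.cos(np.radians(jawyaw)),np.sin(np.radians(jawyaw))
    tilt=np.degrees(np.arccos(-R[2,2]))
    print("tool shift cm",d.round(2),"then turn wz rad",round(-np.radians(e),3),"tilt",round(tilt,2))
E
python3 -m crank '[[[-1.3,1.7,0],[0,0,0]],[[-2.5,3.3,0],[0,0,0]],[[-2.5,3.3,0],[0,0,0]],[[-2.5,3.3,0],[0,0,0]],[[-2.5,3.3,0],[0,0,0]],[[-2.5,3.3,0],[0,0,0]],[[-2.5,3.3,0],[0,0,0]],[[-2.5,3.3,0],[0,0,0]],[[-2.5,3.3,0],[0,0,0]],[[-2.5,3.3,0],[0,0,0]],[[-2.5,3.3,0],[0,0,0]],[[-2.5,3.3,0],[0,0,0]]]' -1
python3 -m crank '[[[-1.2,1.6,0],[0,0,0]],[[-0.8,0.8,0],[0,0,-0.06]],[[0,0,0],[0,0,-0.06]],[[0,0,0],[0,0,-0.06]],[[0,0,0],[0,0,0]],[[0,0,0],[0,0,0]]]'
python3 -c "from h import *;delta(.497,.123,.0125,75.9)"
```

```text
time_s: 1.4
position: [0.4858, 0.1483, 0.1964]
tcp_rot: [[0.413, 0.911, 0.0], [0.911, -0.413, 0.0], [0.0, -0.0, -1.0]]
force: [0.0, 0.4, 0.6]
opening: 1.002
time_s: 2.0
position: [0.4987, 0.1219, 0.1963]
tcp_rot: [[0.245, 0.97, -0.0], [0.97, -0.245, 0.0], [-0.0, -0.0, -1.0]]
force: [0.2, -0.2, -0.4]
opening: 0.999
t 2.0 tcp [0.4987 0.1219 0.1963] jaw 75.8 open 0.999 F [ 0.2 -0.2 -0.4]
tool shift cm [ 0.07 -0.19 18.38] then turn wz rad -0.001 tilt 0.01
```

```bash
python3 -m crank '[[[0.1,-0.2,1.5],[0,0,0]],[[0,0,3],[0,0,0]],[[0,0,3],[0,0,0]],[[0,0,3],[0,0,0]],[[0,0,3],[0,0,0]],[[0,0,2],[0,0,0]],[[0,0,1.5],[0,0,0]],[[0,0,0.8],[0,0,0]],[[0,0,0.4],[0,0,0]],[[0,0,0],[0,0,0]],[[0,0,0],[0,0,0]]]'
python3 - <<'E'
from h import *
for n in("top","side"):
    c=capture(n); P=proj(c,[[.497,.123,.03]])[0].astype(int); im=c["pixels"][max(P[1]-40,0):P[1]+40,P[0]-50:P[0]+50]
    cv2.imwrite(f"pics/{n}1.png",cv2.resize(im[...,::-1],None,fx=6,fy=6,interpolation=cv2.INTER_CUBIC))
E
```

```text
time_s: 3.1
position: [0.4977, 0.1233, 0.015]
tcp_rot: [[0.243, 0.97, 0.001], [0.97, -0.243, 0.0], [0.0, 0.001, -1.0]]
force: [-0.1, -0.6, 0.3]
opening: 1.003
```

View pics/side1.png

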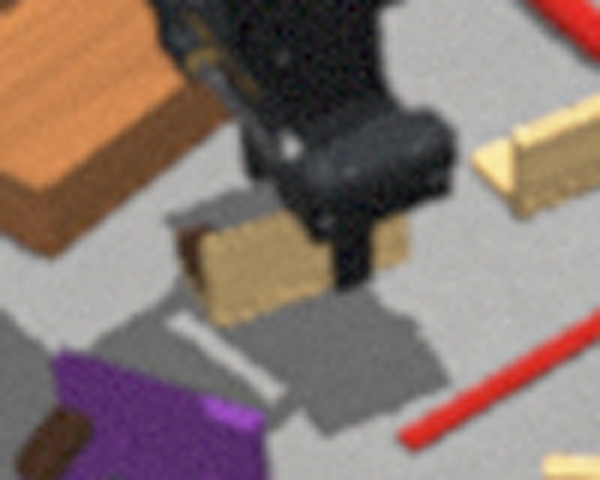

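The side view shows the near finger just in front of the fence, at about (350,250) in the crop, and the other behind it, with nothing touched. Next: lower 2 mm, close, lift.

```bash
python3 -m crank '[[[0,0,0.2],[0,0,0]],[[0,0,0],[0,0,0]],[[0,0,0],[0,0,0]],[[0,0,0],[0,0,0]],[[0,0,0],[0,0,0]],[[0,0,0],[0,0,0]],[[0,0,0],[0,0,0]],[[0,0,0],[0,0,0]],[[0,0,0],[0,0,0]],[[0,0,0],[0,0,0]]]' 1
python3 -m crank '[[[0,0,0],[0,0,0]],[[0,0,0],[0,0,0]],[[0,0,-0.5],[0,0,0]],[[0,0,-1],[0,0,0]],[[0,0,-2],[0,0,0]],[[0,0,-2.5],[0,0,0]],[[0,0,-2.5],[0,0,0]],[[0,0,-2],[0,0,0]],[[0,0,-1],[0,0,0]],[[0,0,0],[0,0,0]],[[0,0,0],[0,0,0]]]'
python3 - <<'E'
from h import *
delta(.502,.333,.130,100)
for n in("top","side"):
    c=capture(n); P=proj(c,[[.497,.123,.1]])[0].astype(int); im=c["pixels"][max(P[1]-40,0):P[1]+40,P[0]-50:P[0]+50]
    cv2.imwrite(f"pics/{n}2.png",cv2.resize(im[...,::-1],None,fx=6,fy=6,interpolation=cv2.INTER_CUBIC))
E
```

```text
time_s: 4.2
position: [0.4971, 0.1233, 0.0123]
tcp_rot: [[0.243, 0.97, -0.0], [0.97, -0.243, 0.0], [-0.0, -0.0, -1.0]]
force: [-0.3, 0.4, -0.6]
opening: 0.172
time_s: 5.3
position: [0.4966, 0.1233, 0.1272]
tcp_rot: [[0.243, 0.97, -0.001], [0.97, -0.243, -0.0], [-0.0, -0.001, -1.0]]
force: [-0.3, 0.4, -0.9]
opening: 0.133
t 5.3 tcp [0.4966 0.1233 0.1272] jaw 75.9 open 0.133 F [-0.3  0.4 -0.9]
tool shift cm [20.47 -4.58 -0.29] then turn wz rad -0.42 tilt 0.03
```

View pics/side2.png

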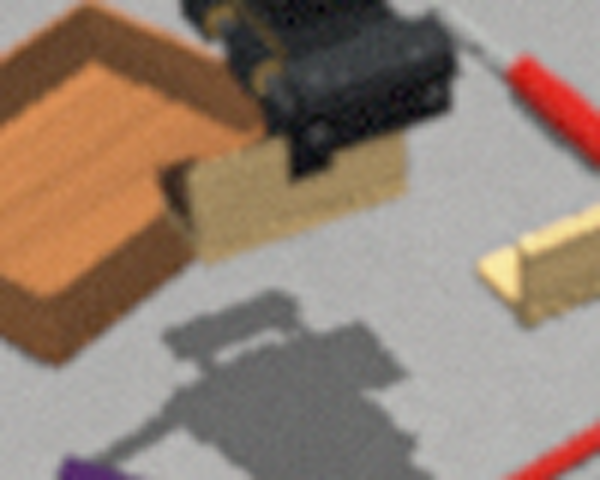

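The hold is too shallow. The fingertip sits about 19 mm below the fence top instead of 40 mm, so the lift began before the jaws had fully closed (opening still 0.172) and the fence slid. I'll measure how far the part hangs below the fingertips.

Run:
```python
from h import *
c=capture("side")
# fence outer face plane: through tcp, offset 6mm to -y side of fence; points bottom near corner/ far bottom corner
n=np.array([.243,.97,0]); p0=np.array([.4966,.1233,.1])-n*.006
P=proj(c,[[.497,.123,.1]])[0].astype(int); print(P)
ox,oy=P[0]-50,max(P[1]-40,0)
for q in[(210,262),(408,192),(190,175),(405,130),(310,182)]:
    uv=[(q[0]+.5)/6-.5+ox,(q[1]+.5)/6-.5+oy]
    C,d=ray(c,[uv]); d=d[0]; k=n@(p0-C)/(n@d); print(q,(C+k*d).round(4))
```

```text
[292 170]
(210, 262) [0.4448 0.1301 0.1177]
(408, 192) [0.5485 0.1041 0.1167]
(190, 175) [0.4398 0.1314 0.1723]
(405, 130) [0.5482 0.1042 0.1548]
(310, 182) [0.4981 0.1167 0.1439]
```

View pics/top2.png

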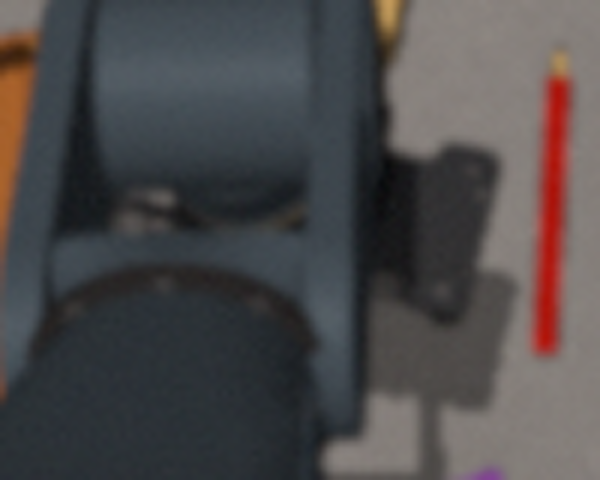

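The part's underside is at z = 0.117, level at both ends, with the TCP at 0.127. That matches the grasp offset of about 12 mm, so it did not slip and my reading of the fingertip was wrong. I'll carry it to the left bin.

```bash
python3 -m crank '[[[1,-0.2,0],[0,0,0]],[[2.5,-0.6,0],[0,0,0]],[[3,-0.7,0],[0,0,0]],[[3,-0.7,0],[0,0,0]],[[3,-0.7,0],[0,0,0]],[[3,-0.7,0],[0,0,0]],[[3,-0.7,0],[0,0,0]],[[1.5,-0.3,0],[0,0,0]],[[0.5,0,0],[0,0,0]]]'
python3 -m crank '[[[0,0,0],[0,0,-0.04]],[[0,0,0],[0,0,-0.08]],[[0,0,0],[0,0,-0.1]],[[0,0,0],[0,0,-0.1]],[[0,0,0],[0,0,-0.08]],[[0,0,0],[0,0,-0.02]],[[0,0,0],[0,0,0]],[[0,0,0],[0,0,0]]]'
python3 - <<'E'
from h import *
delta(.502,.333,.021,100)
for n in("top","side"):
    c=capture(n); P=proj(c,[[.502,.333,.05]])[0].astype(int); im=c["pixels"][max(P[1]-50,0):P[1]+50,P[0]-60:P[0]+60]
    cv2.imwrite(f"pics/{n}3.png",cv2.resize(im[...,::-1],None,fx=6,fy=6,interpolation=cv2.INTER_CUBIC))
E
```

```text
time_s: 6.35
position: [0.5018, 0.335, 0.1267]
tcp_rot: [[0.241, 0.971, -0.001], [0.971, -0.241, -0.0], [-0.0, -0.001, -1.0]]
force: [-0.0, -0.9, -0.3]
opening: 0.133
time_s: 7.15
position: [0.5024, 0.3328, 0.1272]
tcp_rot: [[-0.172, 0.985, -0.0], [0.985, 0.172, -0.0], [-0.0, -0.0, -1.0]]
force: [-0.3, 0.3, -0.8]
opening: 0.131
t 7.15 tcp [0.5024 0.3328 0.1272] jaw 99.9 open 0.131 F [-0.3  0.3 -0.8]
tool shift cm [ 0.03 -0.03 10.62] then turn wz rad -0.002 tilt 0.03
```

View pics/side3.png

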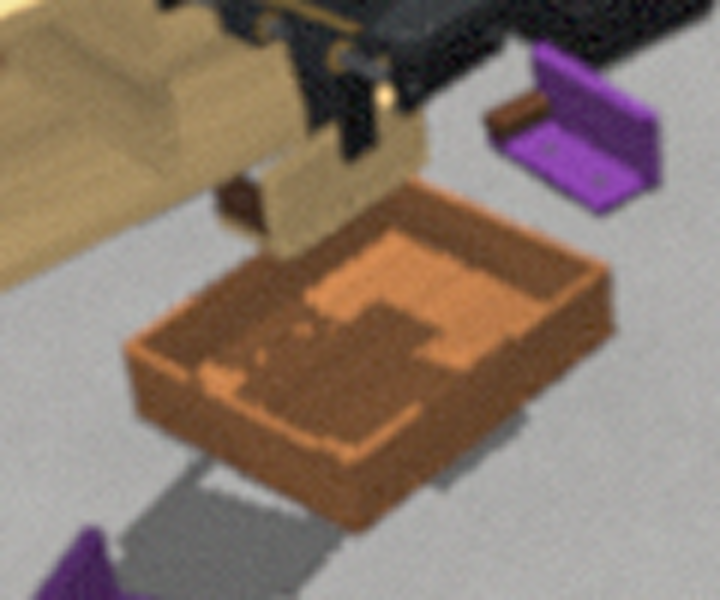

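View pics/top3.png

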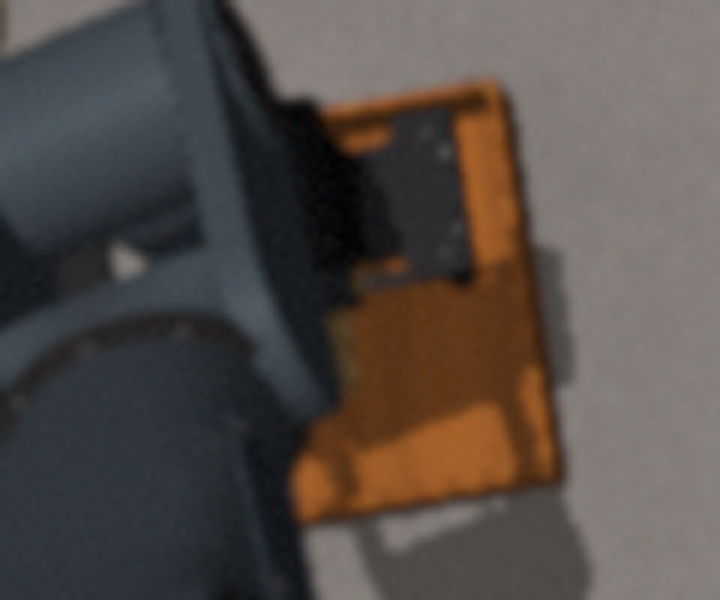

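The runner is held level over the bin (fence at about (340,185) in the side crop) and parallel to its walls. Lowering gently.

```bash
python3 -m crank '[[[0,0,1],[0,0,0]],[[0,0,2],[0,0,0]],[[0,0,2.5],[0,0,0]],[[0,0,2],[0,0,0]],[[0,0,1.5],[0,0,0]],[[0,0,0.8],[0,0,0]],[[0,0,0.4],[0,0,0]],[[0,0,0.2],[0,0,0]],[[0,0,0.2],[0,0,0]],[[0,0,0],[0,0,0]],[[0,0,0],[0,0,0]]]'
python3 -c "from h import *;delta(.502,.333,.019,100)"
```

```text
time_s: 8.35
position: [0.5028, 0.3335, 0.022]
tcp_rot: [[-0.173, 0.985, 0.001], [0.985, 0.173, 0.0], [0.0, 0.001, -1.0]]
force: [0.6, -0.2, -0.4]
opening: 0.135
t 8.35 tcp [0.5028 0.3335 0.022 ] jaw 100.0 open 0.135 F [ 0.6 -0.2 -0.4]
tool shift cm [-0.03 -0.09  0.3 ] then turn wz rad -0.0 tilt 0.07
```

```bash
python3 -m crank '[[[0,0,0.1],[0,0,0]],[[0,0,0.1],[0,0,0]],[[0,0,0.1],[0,0,0]],[[0,0,0],[0,0,0]],[[0,0,0],[0,0,0]]]'
python3 -m crank '[[[0,0,0],[0,0,0]],[[0,0,0],[0,0,0]],[[0,0,0],[0,0,0]],[[0,0,0],[0,0,0]],[[0,0,0],[0,0,0]],[[0,0,0],[0,0,0]]]' -0.3
python3 -m crank '[[[0,0,-0.5],[0,0,0]],[[0,0,-1.5],[0,0,0]],[[0,0,-2.5],[0,0,0]],[[0,0,-3],[0,0,0]],[[0,0,-3],[0,0,0]],[[0,0,-2.5],[0,0,0]],[[0,0,-1.5],[0,0,0]],[[0,0,0],[0,0,0]],[[0,0,0],[0,0,0]]]'
python3 -c "from h import *;delta(.667,.079,.165,79.7)"
```

```text
time_s: 8.85
position: [0.5024, 0.3333, 0.0183]
tcp_rot: [[-0.173, 0.985, -0.0], [0.985, 0.173, -0.0], [-0.0, -0.0, -1.0]]
force: [0.2, -0.4, -0.6]
opening: 0.138
time_s: 9.45
position: [0.5024, 0.3333, 0.0184]
tcp_rot: [[-0.173, 0.985, 0.0], [0.985, 0.173, 0.0], [-0.0, 0.0, -1.0]]
force: [0.5, -0.3, -0.4]
opening: 0.588
time_s: 10.35
position: [0.5023, 0.3333, 0.1641]
tcp_rot: [[-0.173, 0.985, 0.001], [0.985, 0.173, 0.0], [0.0, 0.001, -1.0]]
force: [0.4, -1.0, -0.3]
opening: 0.652
t 10.35 tcp [0.5023 0.3333 0.1641] jaw 100.0 open 0.652 F [ 0.4 -1.  -0.3]
tool shift cm [-27.9   11.81  -0.09] then turn wz rad 0.354 tilt 0.06
```

```bash
python3 -m crank '[[[-1.2,0.5,0],[0,0,0]],[[-2.5,1.1,0],[0,0,0]],[[-3,1.2,0],[0,0,0]],[[-3,1.3,0],[0,0,0]],[[-3,1.3,0],[0,0,0]],[[-3,1.3,0],[0,0,0]],[[-3,1.3,0],[0,0,0]],[[-3,1.3,0],[0,0,0]],[[-3,1.3,0],[0,0,0]],[[-2,0.8,0],[0,0,0]],[[-1.2,0.4,0],[0,0,0]]]' -1
python3 -m crank '[[[0,0,0],[0,0,0.05]],[[0,0,0],[0,0,0.1]],[[0,0,0],[0,0,0.1]],[[0,0,0],[0,0,0.1]],[[0,0,0],[0,0,0]],[[0,0,0],[0,0,0]]]'
python3 - <<'E'
from h import *
delta(.667,.079,.0135,79.7)
c=capture("side"); cv2.imwrite("pics/side4.png",c["pixels"][...,::-1])
c=capture("top"); cv2.imwrite("pics/top4.png",c["pixels"][...,::-1])
E
```

```text
time_s: 11.45
position: [0.6674, 0.0766, 0.1621]
tcp_rot: [[-0.171, 0.985, -0.002], [0.985, 0.171, -0.0], [0.0, -0.002, -1.0]]
force: [-0.6, 0.1, -0.7]
opening: 0.999
time_s: 12.05
position: [0.6664, 0.0795, 0.163]
tcp_rot: [[0.172, 0.985, -0.001], [0.985, -0.172, 0.0], [-0.0, -0.001, -1.0]]
force: [-0.6, -0.5, -0.3]
opening: 0.998
t 12.05 tcp [0.6664 0.0795 0.163 ] jaw 80.1 open 0.998 F [-0.6 -0.5 -0.3]
tool shift cm [-0.03  0.09 14.95] then turn wz rad 0.007 tilt 0.07
```

View pics/side4.png

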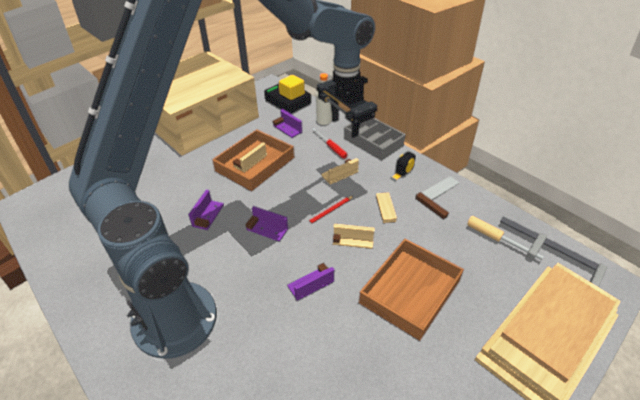

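View pics/top4.png

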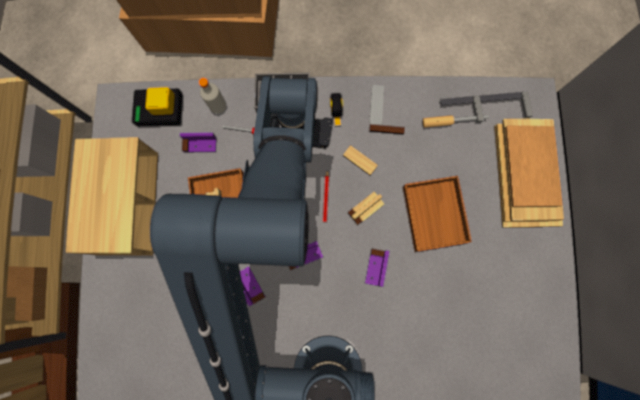

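The left runner sits upright in the left bin (side px (252,155)). Descending on the right runner.

```bash
python3 -m crank '[[[0,0.1,1.5],[0,0,0]],[[0,0,2.5],[0,0,0]],[[0,0,2.5],[0,0,0]],[[0,0,2.5],[0,0,0]],[[0,0,2],[0,0,0]],[[0,0,1.5],[0,0,0]],[[0,0,1],[0,0,0]],[[0,0,0.7],[0,0,0]],[[0,0,0.4],[0,0,0]],[[0,0,0.2],[0,0,0]],[[0,0,0],[0,0,0]],[[0,0,0],[0,0,0]]]'
python3 - <<'E'
from h import *
delta(.667,.079,.013,79.7)
for n in("top","side"):
    c=capture(n); P=proj(c,[[.667,.079,.03]])[0].astype(int); im=c["pixels"][max(P[1]-40,0):P[1]+40,P[0]-50:P[0]+50]
    cv2.imwrite(f"pics/{n}5.png",cv2.resize(im[...,::-1],None,fx=6,fy=6,interpolation=cv2.INTER_CUBIC))
E
```

```text
time_s: 13.35
position: [0.6685, 0.0788, 0.0161]
tcp_rot: [[0.175, 0.985, 0.001], [0.985, -0.175, -0.0], [0.0, 0.001, -1.0]]
force: [0.4, -0.6, 0.0]
opening: 0.997
t 13.35 tcp [0.6685 0.0788 0.0161] jaw 79.9 open 0.997 F [ 0.4 -0.6  0. ]
tool shift cm [-0.01 -0.15  0.31] then turn wz rad 0.004 tilt 0.08
```

View pics/side5.png

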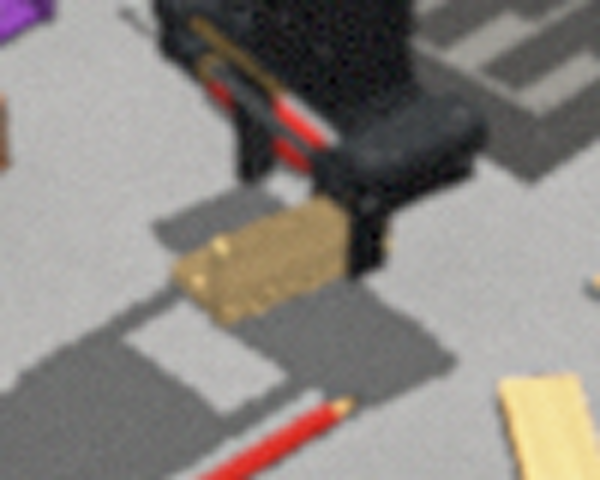

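Fingers are on both sides of the fence, clear of it. Lowering 2 mm, then closing with a longer wait.

```bash
python3 -m crank '[[[0,0,0.15],[0,0,0]],[[0,0,0],[0,0,0]],[[0,0,0],[0,0,0]],[[0,0,0],[0,0,0]],[[0,0,0],[0,0,0]],[[0,0,0],[0,0,0]],[[0,0,0],[0,0,0]],[[0,0,0],[0,0,0]],[[0,0,0],[0,0,0]],[[0,0,0],[0,0,0]],[[0,0,0],[0,0,0]],[[0,0,0],[0,0,0]]]' 1
python3 -m crank '[[[0,0,0],[0,0,0]],[[0,0,0],[0,0,0]],[[0,0,-0.5],[0,0,0]],[[0,0,-1],[0,0,0]],[[0,0,-2],[0,0,0]],[[0,0,-2.5],[0,0,0]],[[0,0,-2.5],[0,0,0]],[[0,0,-2],[0,0,0]],[[0,0,-1],[0,0,0]],[[0,0,0],[0,0,0]],[[0,0,0],[0,0,0]]]'
python3 - <<'E'
from h import *
delta(.473,-.341,.126,97.5)
for n in("top","side"):
    c=capture(n); P=proj(c,[[.667,.079,.1]])[0].astype(int); im=c["pixels"][max(P[1]-40,0):P[1]+40,P[0]-50:P[0]+50]
    cv2.imwrite(f"pics/{n}6.png",cv2.resize(im[...,::-1],None,fx=6,fy=6,interpolation=cv2.INTER_CUBIC))
E
```

```text
time_s: 14.65
position: [0.668, 0.0788, 0.0139]
tcp_rot: [[0.175, 0.985, 0.0], [0.985, -0.175, 0.0], [0.0, 0.0, -1.0]]
force: [-0.6, -0.1, -0.7]
opening: 0.137
time_s: 15.75
position: [0.6673, 0.0788, 0.1284]
tcp_rot: [[0.175, 0.985, -0.001], [0.985, -0.175, 0.0], [-0.0, -0.001, -1.0]]
force: [-0.4, 0.3, -1.2]
opening: 0.133
t 15.75 tcp [0.6673 0.0788 0.1284] jaw 79.9 open 0.133 F [-0.4  0.3 -1.2]
tool shift cm [-44.73 -11.79   0.26] then turn wz rad -0.307 tilt 0.06
```

View pics/side6.png

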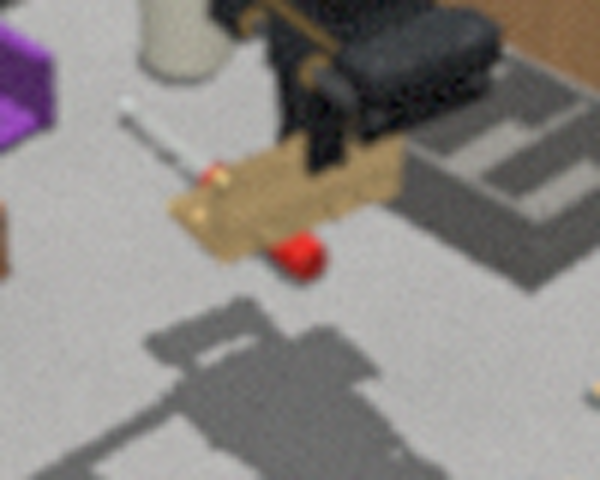

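Held level. Carrying it to the right bin.

```bash
python3 -m crank '[[[-1.5,-0.4,0],[0,0,0]],[[-3,-0.8,0],[0,0,0]],[[-4,-1.1,0],[0,0,0]],[[-4,-1.1,0],[0,0,0]],[[-4,-1.1,0],[0,0,0]],[[-4,-1.1,0],[0,0,0]],[[-4,-1.1,0],[0,0,0]],[[-4,-1,0],[0,0,0]],[[-4,-1,0],[0,0,0]],[[-4,-1,0],[0,0,0]],[[-4,-1,0],[0,0,0]],[[-2.5,-0.7,0],[0,0,0]]]'
python3 -m crank '[[[-1.7,-0.4,0],[0,0,0]],[[0,0,0],[0,0,-0.05]],[[0,0,0],[0,0,-0.1]],[[0,0,0],[0,0,-0.1]],[[0,0,0],[0,0,-0.05]],[[0,0,0],[0,0,0]],[[0,0,0],[0,0,0]]]'
python3 - <<'E'
from h import *
delta(.473,-.341,.02,97.5)
for n in("top","side"):
    c=capture(n); P=proj(c,[[.473,-.341,.05]])[0].astype(int); im=c["pixels"][max(P[1]-50,0):P[1]+50,P[0]-60:P[0]+60]
    cv2.imwrite(f"pics/{n}7.png",cv2.resize(im[...,::-1],None,fx=6,fy=6,interpolation=cv2.INTER_CUBIC))
E
```

```text
time_s: 17.05
position: [0.4781, -0.3278, 0.1282]
tcp_rot: [[0.177, 0.984, -0.001], [0.984, -0.177, -0.0], [-0.001, -0.001, -1.0]]
force: [-0.7, 0.3, -1.1]
opening: 0.134
time_s: 17.75
position: [0.4733, -0.3402, 0.1285]
tcp_rot: [[-0.123, 0.992, -0.001], [0.992, 0.123, 0.001], [0.001, -0.001, -1.0]]
force: [0.4, -0.2, -1.1]
opening: 0.136
t 17.75 tcp [ 0.4733 -0.3402  0.1285] jaw 97.1 open 0.136 F [ 0.4 -0.2 -1.1]
tool shift cm [-0.08 -0.03 10.85] then turn wz rad -0.007 tilt 0.06
```

View pics/side7.png

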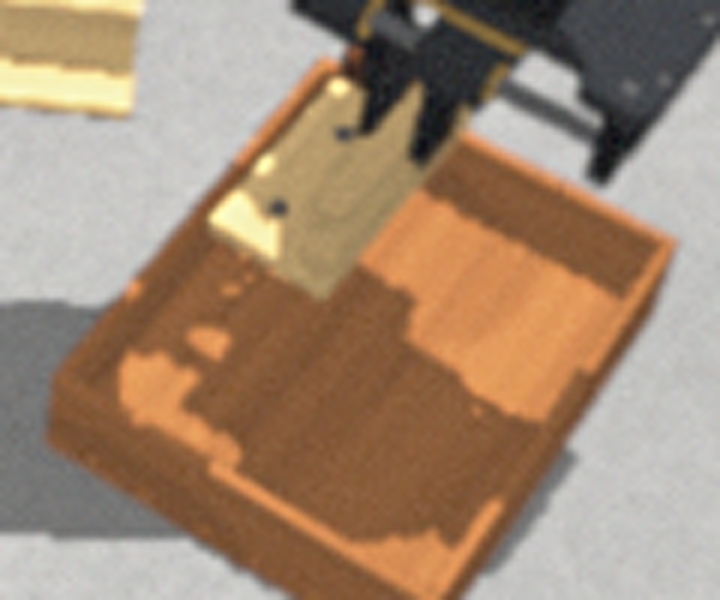

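View pics/top7.png

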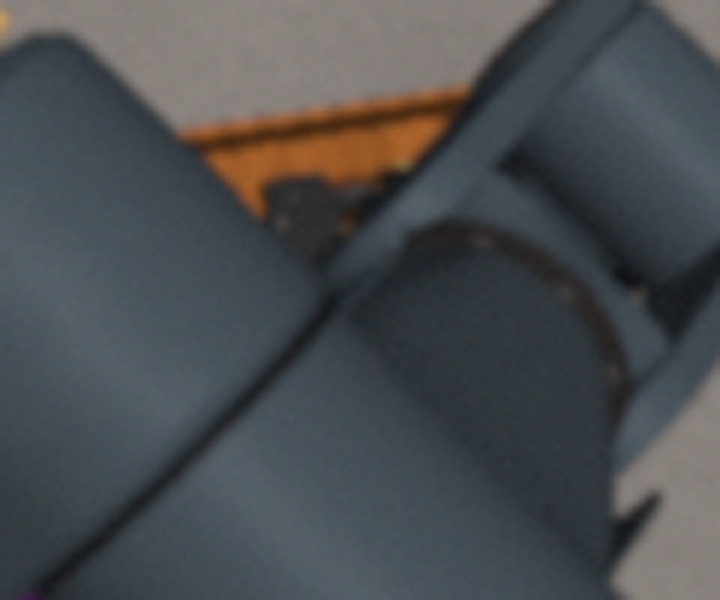

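```bash
python3 -m crank '[[[0,0,1],[0,0,0]],[[0,0,2],[0,0,0]],[[0,0,2.5],[0,0,0]],[[0,0,2],[0,0,0]],[[0,0,1.5],[0,0,0]],[[0,0,0.8],[0,0,0]],[[0,0,0.4],[0,0,0]],[[0,0,0.2],[0,0,0]],[[0,0,0.1],[0,0,0]],[[0,0,0.1],[0,0,0]],[[0,0,0],[0,0,0]],[[0,0,0],[0,0,0]]]'
python3 -c "from h import *;delta(.473,-.341,.02,97.5)"
```

```text
time_s: 19.05
position: [0.4738, -0.3409, 0.0233]
tcp_rot: [[-0.124, 0.992, 0.001], [0.992, 0.124, -0.001], [-0.001, 0.001, -1.0]]
force: [-0.1, 0.1, -0.8]
opening: 0.136
t 19.05 tcp [ 0.4738 -0.3409  0.0233] jaw 97.1 open 0.136 F [-0.1  0.1 -0.8]
tool shift cm [-0.   -0.08  0.33] then turn wz rad -0.007 tilt 0.05
```

```bash
python3 -m crank '[[[0,0,0.1],[0,0,0]],[[0,0,0.1],[0,0,0]],[[0,0,0.1],[0,0,0]],[[0,0,0],[0,0,0]],[[0,0,0],[0,0,0]]]'
python3 -m crank '[[[0,0,0],[0,0,0]],[[0,0,0],[0,0,0]],[[0,0,0],[0,0,0]],[[0,0,0],[0,0,0]],[[0,0,0],[0,0,0]],[[0,0,0],[0,0,0]]]' -0.3
python3 -m crank '[[[0,0,-0.5],[0,0,0]],[[0,0,-1.5],[0,0,0]],[[0,0,-2.5],[0,0,0]],[[0,0,-3],[0,0,0]],[[0,0,-3],[0,0,0]],[[0,0,-2.5],[0,0,0]],[[0,0,-1.5],[0,0,0]],[[0,0,0],[0,0,0]],[[0,0,0],[0,0,0]]]'
python3 -m crank '[[[2,0,0],[0,0,0]],[[3,0,0],[0,0,0]],[[4,0,0],[0,0,0]],[[4,0,0],[0,0,0]],[[4,0,0],[0,0,0]],[[4,0,0],[0,0,0]],[[4,0,0],[0,0,0]],[[4,0,0],[0,0,0]],[[3,0,0],[0,0,0]],[[2,0,0],[0,0,0]],[[0,0,0],[0,0,0]],[[0,0,0],[0,0,0]]]'
python3 - <<'E'
from h import *
L=[]
for n in("top","side"):
    c=capture(n); cv2.imwrite(f"pics/{n}8.png",c["pixels"][...,::-1])
    for X in([.502,.333,.02],[.473,-.341,.02]):
        P=proj(c,[X])[0].astype(int); im=c["pixels"][P[1]-45:P[1]+45,P[0]-55:P[0]+55]; L.append(cv2.resize(im[...,::-1],None,fx=3,fy=3,interpolation=cv2.INTER_CUBIC))
cv2.imwrite("pics/f8.png",np.vstack([np.hstack(L[:2]),np.hstack(L[2:])]))
E
```

```text
time_s: 19.55
position: [0.4736, -0.3407, 0.0198]
tcp_rot: [[-0.124, 0.992, -0.0], [0.992, 0.124, 0.0], [0.0, -0.0, -1.0]]
force: [0.5, 0.2, -1.4]
opening: 0.136
time_s: 20.15
position: [0.4736, -0.3407, 0.0199]
tcp_rot: [[-0.124, 0.992, 0.0], [0.992, 0.124, -0.0], [-0.0, 0.0, -1.0]]
force: [0.3, -1.2, -0.7]
opening: 0.59
time_s: 21.05
position: [0.4734, -0.3404, 0.1649]
tcp_rot: [[-0.124, 0.992, 0.0], [0.992, 0.124, -0.0], [-0.0, 0.0, -1.0]]
force: [0.7, 0.7, -1.1]
opening: 0.651
time_s: 22.25
position: [0.431, -0.0032, 0.1641]
tcp_rot: [[-0.125, 0.992, -0.002], [0.992, 0.125, -0.0], [0.0, -0.002, -1.0]]
force: [-0.5, 0.0, -1.1]
opening: 0.652
```

View pics/f8.png

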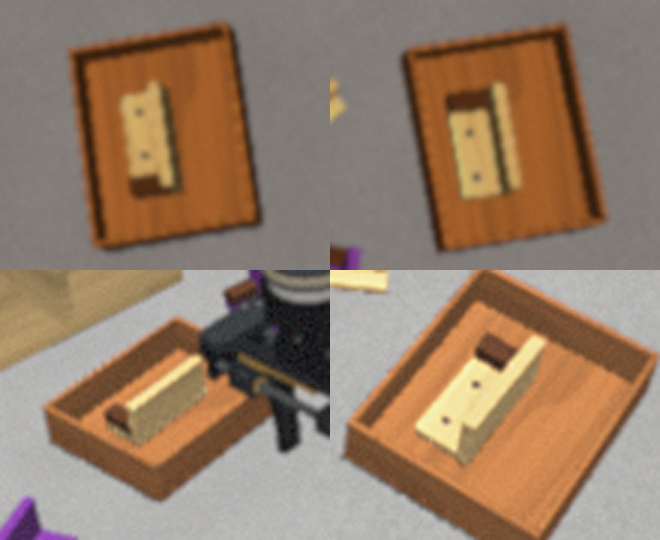

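View pics/side8.png

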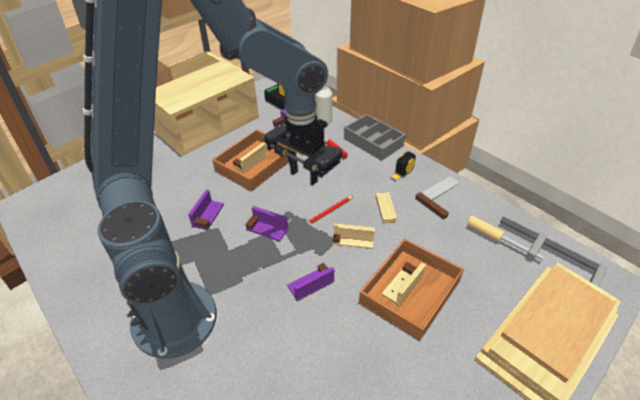

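Both runners lie flat on their bases in the correct bins, and nothing else has moved. Handing in.

```bash
python3 -c "from rig import bot;print(bot.hand_in())"
```

```text
the job is handed in; nothing more can be done
None
```

The left-hand runner is in the left bin and the right-hand runner is in the right bin. I placed the left one first, and the job was handed in at about 22 s.

- **Final check:** both camera views show each runner base-down on its bin floor, clear of the walls. The robot was touching nothing, and the other bits on the bench were not disturbed.
- **Force:** wrist force readings between moves never went above about 2 N.
- **Check that disagreed:** after the first lift, the fingertip looked about 17 mm too high in the side view, as if the part had slipped. Measuring the runner's underside put it within about 3 mm of where it should have been, and it set down cleanly, so I took that as a misreading.

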